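# Seal the pantry canisters

### The arm

A 6-joint arm with a two-finger parallel gripper is mounted at the origin on the work surface. World frame = base frame: x ahead of the robot, y to its left, z up, the work surface at z = 0. Lengths are in m, angles in degrees, forces in N, time in s.
With the tool pointing down it reaches from about 0.25 to 0.725 m from the base axis. Payload 9.7 kg.
Tool frame: the origin (TCP) lies between the finger pads; the fingertips stand 22 mm ahead of it and the grasp point (between the pads) lies 3 mm ahead of it; z points along the fingers, y is the line along which they close (so a half turn about z gives the same grasp; the last joint's range is limited). The gripper opens to 85 mm and grips with 20 to 120 N. Pads are 22 mm wide; open, the fingers measure 114 mm over their backs; the gripper's body (76 mm by 85 mm) begins 54 mm behind the grasp point. The pads swing forward as they close: fully open they stand 13 mm farther back than shut.
Start: joints at [-65.374, 4.979, 10.078, 95.1, 0, 90], TCP at [0.229, -0.5, 0.253] pointing down, gripper open.
Joint ranges: [-179.16, 179.16], [-48.56, 103.87], [-65.8, 70.77], [-126.05, 130.52], [-82.76, 87.17], [-180, 180]. Speed limits (degrees/s): [127.2, 127.2, 147.25, 180, 180, 180].

### API

Orientations are given as [roll, pitch, yaw] about the fixed x, y, z axes, in that order (R = Rz(yaw) Ry(pitch) Rx(roll)).
In Python, from cell import * gives the robot as it stands.
- The arm moves only by the tool step_arm, never from a script. Its argument "commands" is a list of rows, each a list of 7 numbers: the shift along the tool's x, y, z in mm, then the turn, a rotation vector about the tool's x, y, z in degrees, then the finger opening in mm, from 0 to 85.4. In form: [[x, y, z, wx, wy, wz, hand], ...]. A call has 1 to 5 rows; each row shifts and turns the commanded pose from where the row before left it, along the tool's axes as they then stand; what a row does not reach is not made up. A row lasts 1/10 s, in which the tool goes at most 50 mm and 8.59 degrees, less where a joint would pass 70% of its speed; a pose out of reach is approached as far as the arm can. A call with a gripper value outside its range is refused whole. The fingers move at their own pace and stop on an object; "newtons" is the grip in N (left out, the last holds). Time passes only in rows, so rows that do not move let the fingers close. It gives the time, the measured TCP pose, the force, the opening and the grip force at its end, in the units of the state.
- state(): the state, without advancing time (a new reading comes with each control period).
- grab_frame(name): name is "scene" or "side" or "wrist"; returns (picture, depth): 480x640x3 uint8, red, green, blue; 480x640 float32, m along the optical axis (not along the pixel's ray), 0 where there is no reading.
- camera_info(name): a dict with "fx", "fy", "cx", "cy" (pixels), "extrinsics" (4x4, takes a point from camera to world coordinates). Camera axes: x right, y down, z forward; pixel columns grow to the right and rows downward; lengths in m; the calibration is good to about 2 mm. A picture is of the moment at which its call begins: read the wrist's pose just before it. camera_info takes no time and is no camera call; for the wrist camera it gives the pose at the moment of the call.
- close_job(): hands the job in; it is judged then, once.
The state is a dict: "t": time; "joint_pos": joint angles; "qvel": joint speeds; "joint_efforts": joint torques, N m; "ee_pos": TCP position; "tcp_rot": TCP orientation; "ft_force": force on the tool from outside, world axes, zero at the start; "wrist_torque": the same for the moment, N m; "opening": finger opening in m; "gripper_force": force on a finger pad.
Only numpy, scipy, OpenCV 4.12 (cv2) and the standard library are available. Lean on these libraries where they do the work, as an engineer would, in place of code of your own. Each camera call takes 0.05 s, during which the arm holds its last target. There are 200 camera calls.

### The job

Seal the three square storage canisters by pressing the pop-up button on each lid fully down with the closed fingertips, lightly, in order of height: the shortest first, then the middle one, then the tallest. Leave the round canister's button up, as it still has to be filled. Only press the buttons: do not lift, push along or tip any canister, and do not disturb the other things on the counter.

Things in the scene. Friction and masses are not known exactly. Their poses are not given: they have to be found in the camera images.
- can_short: Square canister, the shortest of three, 80 x 80 mm, 80 mm tall to the top of its flat white lid; steel body, standing loose and upright on the counter. Origin: centre of its underside, z up. The lid's button is centred on it.
- button_short (a joint): How far that canister's lid button is pushed down, in m: 0 fully up, 0.012 fully down (hard stop). Starts between 0 and 0.002. It resists with about 4 N of friction plus about 8 N per m/s, has no spring and stays where it is left. About 7 N presses it fully down; over 25 N is too hard.
- button_short_top (a point): Centre of the top of that lid button, untouched: a grey disc 40 mm across, 23 mm above the lid when up, 11 mm when down; z up. Its top 9 mm is a soft springy cap that gives up to 8 mm under the finger (1.5 N per mm), so the fingertip must go 3 to 7 mm past the button's own travel. This point moves with the button, not with the cap's give.
- can_middle: Square canister, the one of middle height of three, 80 x 80 mm, 115 mm tall to the top of its flat white lid; steel body, standing loose and upright on the counter. Origin: centre of its underside, z up. The lid's button is centred on it.
- button_middle (a joint): How far that canister's lid button is pushed down, in m: 0 fully up, 0.012 fully down (hard stop). Starts between 0 and 0.002. It resists with about 4 N of friction plus about 8 N per m/s, has no spring and stays where it is left. About 7 N presses it fully down; over 25 N is too hard.
- button_middle_top (a point): Centre of the top of that lid button, untouched: a grey disc 40 mm across, 23 mm above the lid when up, 11 mm when down; z up. Its top 9 mm is a soft springy cap that gives up to 8 mm under the finger (1.5 N per mm), so the fingertip must go 3 to 7 mm past the button's own travel. This point moves with the button, not with the cap's give.
- can_tall: Square canister, the tallest of three, 80 x 80 mm, 150 mm tall to the top of its flat white lid; steel body, standing loose and upright on the counter. Origin: centre of its underside, z up. The lid's button is centred on it.
- button_tall (a joint): How far that canister's lid button is pushed down, in m: 0 fully up, 0.012 fully down (hard stop). Starts between 0 and 0.002. It resists with about 4 N of friction plus about 8 N per m/s, has no spring and stays where it is left. About 7 N presses it fully down; over 25 N is too hard.
- button_tall_top (a point): Centre of the top of that lid button, untouched: a grey disc 40 mm across, 23 mm above the lid when up, 11 mm when down; z up. Its top 9 mm is a soft springy cap that gives up to 8 mm under the finger (1.5 N per mm), so the fingertip must go 3 to 7 mm past the button's own travel. This point moves with the button, not with the cap's give.
- can_round: Round canister, 84 mm across, 115 mm tall to the top of its flat white lid; steel body, standing loose and upright on the counter. Origin: centre of its underside, z up. The lid's button is centred on it.
- button_round (a joint): How far that canister's lid button is pushed down, in m: 0 fully up, 0.012 fully down (hard stop). Starts between 0 and 0.002. It resists with about 4 N of friction plus about 8 N per m/s, has no spring and stays where it is left. About 7 N presses it fully down; over 25 N is too hard.
- button_round_top (a point): Centre of the top of that lid button, untouched: a grey disc 40 mm across, 23 mm above the lid when up, 11 mm when down; z up. Its top 9 mm is a soft springy cap that gives up to 8 mm under the finger (1.5 N per mm), so the fingertip must go 3 to 7 mm past the button's own travel. This point moves with the button, not with the cap's give.
- spice_jar: Small glass spice jar with dark lid, 42 mm across, 85 mm tall. Bystander, loose. Origin: centre of its underside, on the counter.
- tin: Small tin, 50 mm across, 65 mm tall. Bystander, loose. Origin: centre of its underside, on the counter.
- egg_cup: Small white cup, 46 mm across, 55 mm tall. Bystander, loose. Origin: centre of its underside, on the counter.
- jam_jar: Jam jar, 68 mm across, 95 mm tall. Bystander, loose. Origin: centre of its underside, on the counter.
- carton: Upright carton 50 x 90 x 120 mm (its x, y, z). Bystander, loose. Origin: centre of its underside, on the counter.
- bowl: White bowl, 120 mm across, 50 mm tall. Bystander, loose. Origin: centre of its underside, on the counter.
- spoon: Spoon lying on the counter, about along x, left of the canisters. Bystander, loose. Origin: on it, near the counter.
There are look-alikes about, which are no part of the job. What is shaped like the can_middle but blue or green is not meant.

How it is judged:
By the outcome, as a careful person would: the job done as asked, in the order asked, and still so for the second after the job is handed in, with the robot touching nothing.
It also fails if it takes over 45 s, if anything falls off the work surface, if the arm or the gripper's body presses on something with over 40 N, if the wrist force passes 120 N, or if a joint passes its speed limit or range.

## Working session

There is one attempt and no reset: what is moved stays moved. The work goes in short steps, Python scripts to look and compute and a tool call to move; the robot and the scene stay as the last step left them, time stands still between calls to the robot, and variables do not carry over. Pictures are saved under pics/ and viewed, at most 10 in all, crops included, and the job is handed in when it is done.

Besides the shell and the picture viewer there is one more tool, called after "Call:" by a JSON object that holds its "fn" and its "kwargs". step_arm: Moves the arm, as the interface text tells. Its arguments: {"type":"object","properties":{"commands":{"type":"array","items":{"type":"array","items":{"type":"number"}}},"newtons":{"type":"number"}},"required":["commands"]}

```bash
mkdir -p pics; python3 - <<'E'
from cell import *
import cv2,numpy as np
s=state();print(s['t'],s['ee_pos'],s['tcp_rot'],s['opening'])
for n in("scene","side"):
    p,d=grab_frame(n);cv2.imwrite(f"pics/{n}.png",p[...,::-1]);c=camera_info(n);np.savez(n+".npz",p=p,d=d,E=c["extrinsics"],K=[c[k] for k in("fx","fy","cx","cy")])
    print(n,c,(d==0).mean())
E
```

```text
0.0 [ 0.2290823  -0.49978165  0.25256488] [-1.79920615e+02 -5.82642652e-04  2.46264682e+01] 0.08544146483847696
scene {'fx': 439.34648654284575, 'fy': 439.34648654284575, 'cx': 321.0573526336143, 'cy': 237.025426640686, 'extrinsics': array([[-0.73791696,  0.54387744, -0.39959465,  0.96504447],
       [ 0.67483962,  0.58728008, -0.44687089,  0.502876  ],
       [-0.00836902, -0.59941592, -0.80039398,  0.97417142],
       [ 0.        ,  0.        ,  0.        ,  1.        ]])} 0.003798828125
side {'fx': 590.1189279297987, 'fy': 590.1189279297987, 'cx': 326.99309564714315, 'cy': 233.76785031985892, 'extrinsics': array([[-0.84750628, -0.40094392,  0.3478176 ,  0.07604493],
       [-0.53078364,  0.64185821, -0.55343181,  0.76602014],
       [-0.00135446, -0.65365282, -0.75679333,  1.11983839],
       [ 0.        ,  0.        ,  0.        ,  1.        ]])} 0.003929036458333333
```

View pics/scene.png

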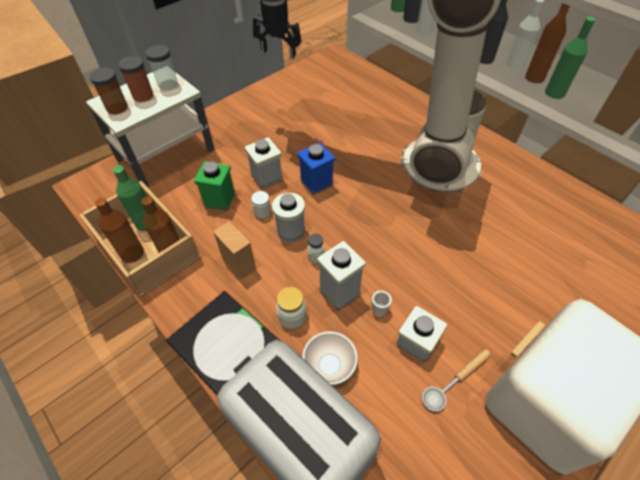

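View pics/side.png

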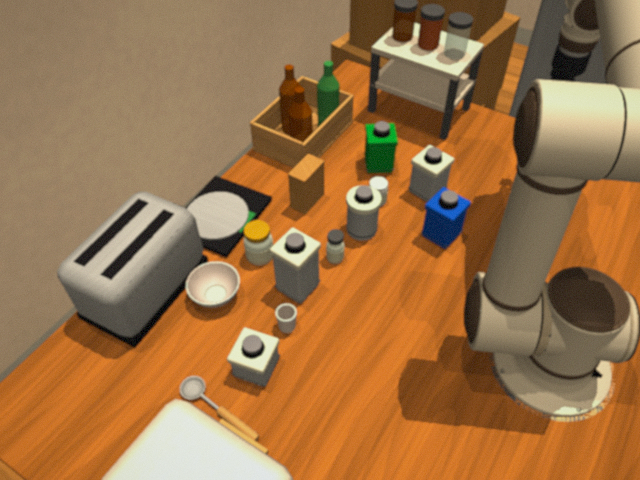

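The scene view shows three square white-lidded steel canisters: buttons at (424,325), (341,258) and (263,146). In the side view they are at (253,346), (295,242) and (433,155). The look-alikes are blue (316,152), green (211,168) and the round one (288,202). I'll measure the heights to tell which square canister is which, and make one enlarged crop.

```bash
cat > m.py <<'E'
import cv2,numpy as np
def pts(n):
    z=np.load(n+".npz");fx,fy,cx,cy=z["K"];d=z["d"];v,u=np.mgrid[:480,:640]
    P=np.stack([(u-cx)/fx*d,(v-cy)/fy*d,d],-1)@z["E"][:3,:3].T+z["E"][:3,3];return z,P
def ray(z,u,v,h):
    fx,fy,cx,cy=z["K"];r=z["E"][:3,:3]@[(u-cx)/fx,(v-cy)/fy,1];o=z["E"][:3,3];return o+r*(h-o[2])/r[2]
S={"short":(.08,(424,325),(253,346)),"tall":(.15,(341,258),(295,242)),"middle":(.115,(263,146),(433,155)),"round":(.115,(288,202),(363,194))}
E
python3 - <<'E'
from m import *
for i,n in enumerate(("scene","side")):
    z,P=pts(n);g=P[...,2]
    for k,s in S.items():
        h=s[0];u,v=s[1+i]
        w=np.zeros(g.shape,bool);w[v-30:v+30,u-30:u+30]=1
        near=w&(np.hypot(P[...,0]-P[v,u,0],P[...,1]-P[v,u,1])<.08)&(P[v,u,2]>0)
        lid=near&(abs(g-h)<.004);top=near&(abs(g-P[v,u,2])<.004)
        ys,xs=np.nonzero(top)
        bb=P[top][:,:2]; 
        (cu,cv_),sz,a=cv2.minAreaRect(np.c_[xs,ys].astype(np.float32))
        r=cv2.minAreaRect(P[lid][:,:2].astype(np.float32)) if lid.sum()>5 else None
        ht=np.median(g[top])
        print(n,k,"btn z",ht.round(4),top.sum(),"depthcentre",((bb.max(0)+bb.min(0))/2).round(4),"size",np.ptp(bb,0).round(3),"ray",ray(z,xs.mean(),ys.mean(),h+.022)[:2].round(4),"lid",np.round(r[0]+r[1]+(r[2],),3) if r else None, "lid z",np.median(g[lid]).round(4))
I=cv2.imread("pics/scene.png")[120:360,230:450]
J=cv2.imread("pics/side.png")[120:390,220:480]
J=cv2.resize(J,None,fx=1.5,fy=1.5);I=cv2.resize(I,None,fx=1.7,fy=1.7);o=np.zeros((410,800,3),np.uint8);o[:I.shape[0],:I.shape[1]]=I;o[:J.shape[0],I.shape[1]:I.shape[1]+J.shape[1]]=J;cv2.imwrite("pics/crop.png",o)
E
```

```text
scene short btn z 0.1005 222 depthcentre [0.5216 0.3402] size [0.039 0.039] ray [0.5227 0.3407] lid [ 0.522  0.34   0.081  0.079 11.257] lid z 0.0792
scene tall btn z 0.1713 206 depthcentre [0.5648 0.122 ] size [0.038 0.037] ray [0.5656 0.1228] lid [5.6500e-01 1.2200e-01 8.0000e-02 7.9000e-02 8.5131e+01] lid z 0.1492
scene middle btn z 0.1369 77 depthcentre [ 0.4469 -0.3239] size [0.039 0.038] ray [ 0.4472 -0.3221] lid [ 0.448 -0.321  0.084  0.08  79.207] lid z 0.1141
scene round btn z 0.135 151 depthcentre [ 0.5276 -0.1105] size [0.039 0.039] ray [ 0.5291 -0.1087] lid [ 5.2700e-01 -1.1000e-01  8.2000e-02  8.3000e-02  8.9317e+01] lid z 0.1142
side short btn z 0.102 234 depthcentre [0.5202 0.3405] size [0.037 0.039] ray [0.5203 0.3403] lid [ 0.52   0.34   0.081  0.082 11.67 ] lid z 0.0798
side tall btn z 0.1722 185 depthcentre [0.564  0.1212] size [0.038 0.041] ray [0.5627 0.1225] lid [5.6300e-01 1.2200e-01 8.2000e-02 8.1000e-02 8.6491e+01] lid z 0.15
side middle btn z 0.137 121 depthcentre [ 0.4456 -0.3229] size [0.037 0.045] ray [ 0.4458 -0.322 ] lid [ 0.447 -0.323  0.084  0.083 82.749] lid z 0.1148
side round btn z 0.1354 150 depthcentre [ 0.5278 -0.1127] size [0.04  0.042] ray [ 0.5263 -0.1098] lid [ 0.527 -0.112  0.081  0.086 30.541] lid z 0.1149
```

View pics/crop.png

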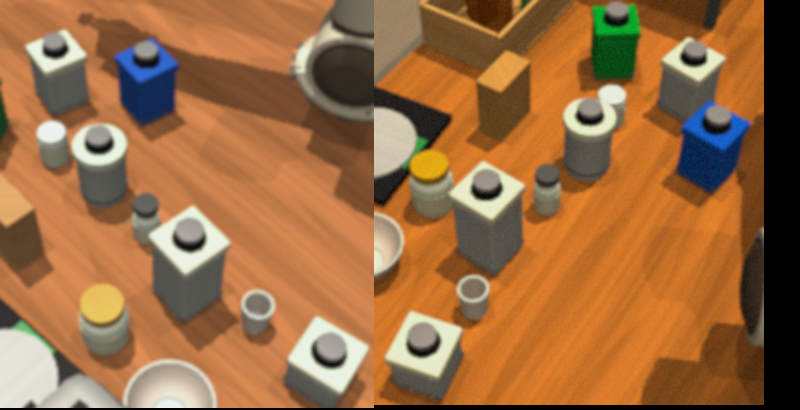

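The lid heights (0.080, 0.115 and 0.150 m) confirm which canister is which. The crop confirms square, white-lidded steel bodies: short (0.521, 0.340), middle (0.447, -0.322), tall (0.564, 0.122). First I turn the yaw to 0 and close the fingers.

Call:
{"fn": "step_arm", "kwargs": {"commands": [[0,0,0,0,0,8.2,0],[0,0,0,0,0,8.2,0],[0,0,0,0,0,8.2,0],[16,-46,0,0,0,0,0],[16,-46,0,0,0,0,0]], "newtons": 20}}

```text
t: 0.6
ee_pos: [0.2609, -0.4072, 0.252]
tcp_rot: [-179.9, 0.1, -0.1]
ft_force: [0.7, 0.7, 0.5]
opening: 0.0122
gripper_force: 0.0
```

Call:
{"fn": "step_arm", "kwargs": {"commands": [[16,-46,0,0,0,0,0],[16,-46,0,0,0,0,0],[16,-46,0,0,0,0,0],[16,-46,0,0,0,0,0],[16,-46,0,0,0,0,0]]}}

```text
t: 1.1
ee_pos: [0.341, -0.1761, 0.2532]
tcp_rot: [180.0, -0.0, -0.0]
ft_force: [2.1, 0.2, 0.1]
opening: 0.0
gripper_force: 0.0
```

Call:
{"fn": "step_arm", "kwargs": {"commands": [[16,-46,0,0,0,0,0],[16,-46,0,0,0,0,0],[16,-46,0,0,0,0,0],[16,-46,0,0,0,0,0],[16,-46,0,0,0,0,0]]}}

```text
t: 1.6
ee_pos: [0.4218, 0.0244, 0.2534]
tcp_rot: [-178.6, 0.0, 2.6]
ft_force: [0.5, -0.6, 0.4]
opening: -0.0001
gripper_force: 0.0
```

Call:
{"fn": "step_arm", "kwargs": {"commands": [[10,-30,0,0,0,0,0],[10,-30,0,0,0,0,0],[10,-30,0,0,0,0,0],[10,-30,0,0,0,0,0],[10,-30,0,0,0,0,0]]}}

```text
t: 2.1
ee_pos: [0.4688, 0.0904, 0.2608]
tcp_rot: [-175.0, 0.1, 8.2]
ft_force: [0.2, -0.2, -0.6]
opening: -0.0005
gripper_force: 0.0
```

Call:
{"fn": "step_arm", "kwargs": {"commands": [[10,-30,0,0,0,0,0],[10,-30,0,0,0,0,0],[10,-30,0,0,0,0,0],[10,-30,0,0,0,0,0],[0,0,0,0,0,0,0]]}}

```text
t: 2.6
ee_pos: [0.4998, 0.1543, 0.2729]
tcp_rot: [-172.4, 0.1, 13.4]
ft_force: [-0.3, 0.5, -0.6]
opening: 0.0002
gripper_force: 0.0
```

```bash
python3 -c "
from cell import *
s=state();print(s['joint_pos'],s['qvel'],s['ee_pos'],s['tcp_rot'])"
```

```text
[ 13.33970271   1.60359744   8.48110736  96.95875938   7.60590778
 179.94512687] [-1.21740774 -1.53227489 -2.0259856   0.27290275 -1.24983541  0.03742225] [0.49981247 0.15429198 0.27291484] [-1.72394019e+02  7.39865015e-02  1.33940931e+01]
```

Joint 6 ran into its +180° stop (J6 = J1 + 180 − yaw), so I'll switch to a constant yaw of 90°, which keeps it centred.

Call:
{"fn": "step_arm", "kwargs": {"commands": [[0,0,0,-7.6,0,0,0],[0,0,0,0,0,-8.5,0],[0,0,0,0,0,-8.5,0],[0,0,0,0,0,-8.5,0],[0,0,0,0,0,-8.5,0]]}}

```text
t: 3.1
ee_pos: [0.5034, 0.1351, 0.273]
tcp_rot: [-179.4, -0.3, 49.1]
ft_force: [-0.5, -0.0, 0.4]
opening: -0.0
gripper_force: 0.0
```

Call:
{"fn": "step_arm", "kwargs": {"commands": [[0,0,0,0,0,-8.5,0],[0,0,0,0,0,-8.5,0],[0,0,0,0,0,-8.5,0],[0,0,0,0,0,-8.5,0],[0,0,0,0,0,0,0]]}}

```text
t: 3.6
ee_pos: [0.5034, 0.1351, 0.273]
tcp_rot: [-179.7, -0.6, 82.9]
ft_force: [0.8, -0.3, 0.2]
opening: -0.0003
gripper_force: 0.0
```

Call:
{"fn": "step_arm", "kwargs": {"commands": [[0,0,0,0,0.6,-7.1,0],[41,3.5,0,0,0,0,0],[41,3.5,0,0,0,0,0],[41,3.5,0,0,0,0,0],[41,3.5,0,0,0,0,0]]}}

```text
t: 4.1
ee_pos: [0.5179, 0.3006, 0.2767]
tcp_rot: [-179.8, -1.3, 89.5]
ft_force: [0.8, -0.5, -0.1]
opening: -0.0002
gripper_force: 0.0
```

Call:
{"fn": "step_arm", "kwargs": {"commands": [[41,3.5,0,0,0,0,0],[0,0,40,0,0,0,0],[0,0,40,0,0,0,0],[0,0,35,0,0,0,0],[0,0,0,0,0,0,0]]}}

```text
t: 4.6
ee_pos: [0.5191, 0.3416, 0.1569]
tcp_rot: [-179.4, -1.0, 89.6]
ft_force: [-0.6, 0.2, 0.4]
opening: 0.0002
gripper_force: 0.0
```

Call:
{"fn": "step_arm", "kwargs": {"commands": [[-1,2,10,0,-1.0,0,0],[0,0,10,0,0,0,0],[0,0,5,0,0,0,0],[0,0,0,0,0,0,0]]}}

```text
t: 5.0
ee_pos: [0.5231, 0.342, 0.1374]
tcp_rot: [-179.8, -0.3, 89.8]
ft_force: [-0.7, 0.6, 0.1]
opening: -0.0001
gripper_force: 0.0
```

Call:
{"fn": "step_arm", "kwargs": {"commands": [[0,0,3,0,0,0,0],[0,0,3,0,0,0,0],[0,0,3,0,0,0,0],[0,0,3,0,0,0,0],[0,0,0,0,0,0,0]]}}

```text
t: 5.5
ee_pos: [0.5227, 0.342, 0.1249]
tcp_rot: [-179.7, -0.2, 89.8]
ft_force: [0.6, 0.7, 0.6]
opening: 0.0003
gripper_force: 0.0
```

Call:
{"fn": "step_arm", "kwargs": {"commands": [[1,-1,3,0,0,0,0],[0,0,3,0,0,0,0],[0,0,3,0,0,0,0],[0,0,2,0,0,0,0],[0,0,0,0,0,0,0]]}}

```text
t: 6.0
ee_pos: [0.522, 0.3432, 0.1143]
tcp_rot: [-179.8, -0.3, 89.8]
ft_force: [0.8, -1.3, 4.3]
opening: -0.0
gripper_force: 1.7
```

Call:
{"fn": "step_arm", "kwargs": {"commands": [[0,0,2,0,0,0,0],[0,0,1,0,0,0,0],[0,0,0,0,0,0,0]]}}

```text
t: 6.3
ee_pos: [0.522, 0.3432, 0.1113]
tcp_rot: [-179.8, -0.3, 89.8]
ft_force: [1.7, -0.2, 3.7]
opening: -0.0001
gripper_force: 1.8
```

Call:
{"fn": "step_arm", "kwargs": {"commands": [[0,0,1.5,0,0,0,0],[0,0,1.5,0,0,0,0],[0,0,0,0,0,0,0]]}}

```text
t: 6.6
ee_pos: [0.522, 0.3433, 0.1086]
tcp_rot: [-179.8, -0.3, 89.8]
ft_force: [0.5, -1.2, 6.8]
opening: 0.0001
gripper_force: 3.3
```

Force is climbing at the stop, so I'll go slightly further to make sure, then lift.

Call:
{"fn": "step_arm", "kwargs": {"commands": [[0,0,1.5,0,0,0,0],[0,0,0,0,0,0,0]]}}

```text
t: 6.8
ee_pos: [0.522, 0.3433, 0.1074]
tcp_rot: [-179.8, -0.3, 89.8]
ft_force: [-0.5, -0.6, 8.8]
opening: 0.0003
gripper_force: 4.2
```

Call:
{"fn": "step_arm", "kwargs": {"commands": [[0,0,-5,0,0,0,0],[0,0,-15,0,0,0,0],[0,0,-40,0,0,0,0],[0,0,-40,0,0,0,0],[0,0,-40,0,0,0,0]]}}

```text
t: 7.3
ee_pos: [0.5218, 0.3423, 0.2486]
tcp_rot: [-179.7, -0.2, 89.8]
ft_force: [1.6, 0.2, -0.1]
opening: 0.0002
gripper_force: 0.0
```

Call:
{"fn": "step_arm", "kwargs": {"commands": [[-39,-4.5,0,0,0,0,0],[-39,-4.5,0,0,0,0,0],[-39,-4.5,0,0,0,0,0],[-39,-4.5,0,0,0,0,0],[-39,-4.5,0,0,0,0,0]]}}

```text
t: 7.8
ee_pos: [0.4986, 0.1462, 0.2464]
tcp_rot: [-179.7, -0.3, 89.9]
ft_force: [0.5, -0.4, 0.1]
opening: -0.0001
gripper_force: 0.0
```

Call:
{"fn": "step_arm", "kwargs": {"commands": [[-39,-4.5,0,0,0,0,0],[-39,-4.5,0,0,0,0,0],[-39,-4.5,0,0,0,0,0],[-39,-4.5,0,0,0,0,0],[-39,-4.5,0,0,0,0,0]]}}

```text
t: 8.3
ee_pos: [0.4755, -0.0487, 0.2457]
tcp_rot: [-179.8, -0.3, 89.9]
ft_force: [0.3, -0.0, -0.1]
opening: 0.0001
gripper_force: 0.0
```

Call:
{"fn": "step_arm", "kwargs": {"commands": [[-39,-4.5,0,0,0,0,0],[-39,-4.5,0,0,0,0,0],[-39,-4.5,0,0,0,0,0],[-39,-4.5,0,0,0,0,0],[-39,-4.5,0,0,0,0,0]]}}

```text
t: 8.8
ee_pos: [0.4525, -0.2436, 0.2449]
tcp_rot: [-179.8, -0.3, 89.8]
ft_force: [0.3, 0.4, -0.9]
opening: 0.0002
gripper_force: 0.0
```

Call:
{"fn": "step_arm", "kwargs": {"commands": [[-39,-4,0,0,0,0,0],[-39,-4,0,0,0,0,0],[0,0,0,0,0,0,0],[0,0,0,0,0,0,0]]}}

```text
t: 9.2
ee_pos: [0.4446, -0.3207, 0.244]
tcp_rot: [-179.7, -0.3, 89.7]
ft_force: [-0.8, -0.1, -0.0]
opening: 0.0002
gripper_force: 0.0
```

Call:
{"fn": "step_arm", "kwargs": {"commands": [[-1.5,2,30,0,0,0,0],[0,0,30,0,0,0,0],[0,0,15,0,0,0,0],[0,0,5,0,0,0,0],[0,0,0,0,0,0,0]]}}

```text
t: 9.7
ee_pos: [0.4469, -0.3208, 0.1645]
tcp_rot: [-179.8, -0.3, 89.9]
ft_force: [0.2, -0.3, 0.0]
opening: 0.0001
gripper_force: 0.0
```

Call:
{"fn": "step_arm", "kwargs": {"commands": [[0,0,3,0,0,0,0],[0,0,3,0,0,0,0],[0,0,3,0,0,0,0],[0,0,3,0,0,0,0],[0,0,0,0,0,0,0]]}}

```text
t: 10.2
ee_pos: [0.4471, -0.3216, 0.1523]
tcp_rot: [-179.8, -0.2, 89.8]
ft_force: [2.7, -0.5, 3.1]
opening: 0.0
gripper_force: 1.7
```

Call:
{"fn": "step_arm", "kwargs": {"commands": [[0,0,3,0,0,0,0],[0,0,3,0,0,0,0],[0,0,2,0,0,0,0],[0,0,0,0,0,0,0]]}}

```text
t: 10.6
ee_pos: [0.4469, -0.3215, 0.1441]
tcp_rot: [-179.8, -0.2, 89.8]
ft_force: [3.7, -1.1, 6.1]
opening: 0.0004
gripper_force: 2.9
```

Call:
{"fn": "step_arm", "kwargs": {"commands": [[0,0,1.5,0,0,0,0],[0,0,0,0,0,0,0]]}}

```text
t: 10.8
ee_pos: [0.4469, -0.3215, 0.143]
tcp_rot: [-179.8, -0.2, 89.8]
ft_force: [3.4, -0.6, 6.6]
opening: -0.0002
gripper_force: 3.7
```

Call:
{"fn": "step_arm", "kwargs": {"commands": [[0,0,1,0,0,0,0],[0,0,0,0,0,0,0]]}}

```text
t: 11.0
ee_pos: [0.447, -0.3215, 0.1422]
tcp_rot: [-179.8, -0.2, 89.8]
ft_force: [2.4, -0.7, 9.0]
opening: -0.0002
gripper_force: 4.3
```

Call:
{"fn": "step_arm", "kwargs": {"commands": [[0,0,-5,0,0,0,0],[0,0,-15,0,0,0,0],[0,0,-40,0,0,0,0],[0,0,-40,0,0,0,0],[0,0,-5,0,0,0,0]]}}

```text
t: 11.5
ee_pos: [0.4475, -0.3222, 0.2519]
tcp_rot: [180.0, -0.1, 89.8]
ft_force: [0.1, 0.1, 0.4]
opening: 0.0002
gripper_force: 0.0
```

Call:
{"fn": "step_arm", "kwargs": {"commands": [[37,9.7,0,0,0,0,0],[37,9.7,0,0,0,0,0],[37,9.7,0,0,0,0,0],[37,9.7,0,0,0,0,0],[37,9.7,0,0,0,0,0]]}}

```text
t: 12.0
ee_pos: [0.4957, -0.1354, 0.247]
tcp_rot: [-179.7, -0.3, 89.8]
ft_force: [1.2, -0.7, 0.4]
opening: 0.0001
gripper_force: 0.0
```

Call:
{"fn": "step_arm", "kwargs": {"commands": [[37,9.7,0,0,0,0,0],[37,9.7,0,0,0,0,0],[37,9.7,0,0,0,0,0],[37,9.7,0,0,0,0,0],[37,9.7,0,0,0,0,0]]}}

```text
t: 12.5
ee_pos: [0.5447, 0.0494, 0.2477]
tcp_rot: [-179.7, -0.2, 89.8]
ft_force: [1.3, 0.3, -0.3]
opening: -0.0001
gripper_force: 0.0
```

Call:
{"fn": "step_arm", "kwargs": {"commands": [[37,9.7,0,0,0,0,0],[37,9.7,0,0,0,0,0],[0,0,0,0,0,0,0],[0,0,0,0,0,0,0]]}}

```text
t: 12.9
ee_pos: [0.5643, 0.1225, 0.2475]
tcp_rot: [-179.7, -0.2, 89.9]
ft_force: [-0.3, -0.4, 0.9]
opening: -0.0
gripper_force: 0.0
```

Well centred. The final TCP height should be about 0.1773.

Call:
{"fn": "step_arm", "kwargs": {"commands": [[0,0,25,0,0,0,0],[0,0,15,0,0,0,0],[0,0,8,0,0,0,0],[0,0,0,0,0,0,0]]}}

```text
t: 13.3
ee_pos: [0.5639, 0.1211, 0.1993]
tcp_rot: [-179.7, -0.2, 89.8]
ft_force: [1.1, -0.0, 0.5]
opening: 0.0
gripper_force: 0.0
```

Call:
{"fn": "step_arm", "kwargs": {"commands": [[0,0,3,0,0,0,0],[0,0,3,0,0,0,0],[0,0,3,0,0,0,0],[0,0,3,0,0,0,0],[0,0,0,0,0,0,0]]}}

```text
t: 13.8
ee_pos: [0.5647, 0.1221, 0.1884]
tcp_rot: [-179.8, -0.2, 89.8]
ft_force: [1.8, -2.4, 2.4]
opening: -0.0
gripper_force: 1.7
```

Call:
{"fn": "step_arm", "kwargs": {"commands": [[0,0,3,0,0,0,0],[0,0,3,0,0,0,0],[0,0,3,0,0,0,0],[0,0,0,0,0,0,0]]}}

```text
t: 14.2
ee_pos: [0.5647, 0.1221, 0.179]
tcp_rot: [-179.8, -0.3, 89.8]
ft_force: [2.6, -2.0, 6.0]
opening: 0.0
gripper_force: 3.0
```

Call:
{"fn": "step_arm", "kwargs": {"commands": [[0,0,1.5,0,0,0,0],[0,0,0,0,0,0,0]]}}

```text
t: 14.4
ee_pos: [0.5647, 0.1221, 0.1781]
tcp_rot: [-179.8, -0.3, 89.8]
ft_force: [1.2, -2.8, 7.2]
opening: -0.0001
gripper_force: 3.7
```

Call:
{"fn": "step_arm", "kwargs": {"commands": [[0,0,1,0,0,0,0],[0,0,0,0,0,0,0]]}}

```text
t: 14.6
ee_pos: [0.5648, 0.1222, 0.1773]
tcp_rot: [-179.8, -0.3, 89.8]
ft_force: [0.6, -2.4, 7.1]
opening: -0.0001
gripper_force: 4.2
```

Call:
{"fn": "step_arm", "kwargs": {"commands": [[0,0,-5,0,0,0,0],[0,0,-15,0,0,0,0],[0,0,-35,0,0,0,0],[-40,-20,-15,0,0,0,0],[-40,-20,0,0,0,0,0]]}}

```text
t: 15.1
ee_pos: [0.5245, 0.0422, 0.2478]
tcp_rot: [-179.8, -0.3, 90.0]
ft_force: [0.7, -0.4, 0.2]
opening: 0.0001
gripper_force: 0.0
```

Call:
{"fn": "step_arm", "kwargs": {"commands": [[-30,-35,0,0,0,0,0],[-30,-35,0,0,0,0,0],[-30,-35,0,0,0,0,0],[-30,-35,0,0,0,0,0],[0,0,0,0,0,0,0]]}}

```text
t: 15.6
ee_pos: [0.381, -0.0794, 0.2467]
tcp_rot: [-179.7, -0.3, 89.6]
ft_force: [0.8, -0.4, -0.2]
opening: 0.0003
gripper_force: 0.0
```

```bash
python3 - <<'E'
from cell import *
from m import *
for n in("scene","side"):
    p,d=grab_frame(n);cv2.imwrite(f"pics/{n}2.png",p[...,::-1]);c=camera_info(n);np.savez(n+"2.npz",p=p,d=d,E=c["extrinsics"],K=[c[k] for k in("fx","fy","cx","cy")])
    z,P=pts(n+"2");_,Q=pts(n)
    i=0 if n=="scene" else 1
    for k,s in S.items():
        u,v=s[1+i]; r=[]
        for A in(Q,P):
            g=A[v-35:v+35,u-35:u+35].reshape(-1,3);l=g[abs(g[:,2]-s[0])<.004];l=l[np.hypot(*(l[:,:2]-np.median(l[:,:2],0)).T)<.06]
            c0=cv2.minAreaRect(l[:,:2].astype(np.float32))[0]
            b=g[np.hypot(g[:,0]-c0[0],g[:,1]-c0[1])<.012];r.append((np.round(c0,4),np.median(b[:,2]).round(4)))
        print(n,k,r)
E
```

```text
scene short [(array([0.522 , 0.3398]), np.float64(0.1007)), (array([0.5215, 0.3402]), np.float64(0.0904))]
scene tall [(array([0.5652, 0.1219]), np.float64(0.1714)), (array([0.5649, 0.1223]), np.float64(0.1602))]
scene middle [(array([ 0.4482, -0.3209]), np.float64(0.1368)), (array([ 0.4478, -0.3217]), np.float64(0.1261))]
scene round [(array([ 0.5267, -0.1103]), np.float64(0.1355)), (array([ 0.5274, -0.1115]), np.float64(0.1362))]
side short [(array([0.5203, 0.3397]), np.float64(0.1019)), (array([0.5201, 0.3401]), np.float64(0.0908))]
side tall [(array([0.5627, 0.122 ]), np.float64(0.1721)), (array([0.5624, 0.1222]), np.float64(0.1608))]
side middle [(array([ 0.4467, -0.323 ]), np.float64(0.1368)), (array([ 0.4129, -0.3211]), np.float64(0.1073))]
side round [(array([ 0.5265, -0.1123]), np.float64(0.1365)), (array([ 0.5264, -0.1107]), np.float64(0.1366))]
```

View pics/side2.png

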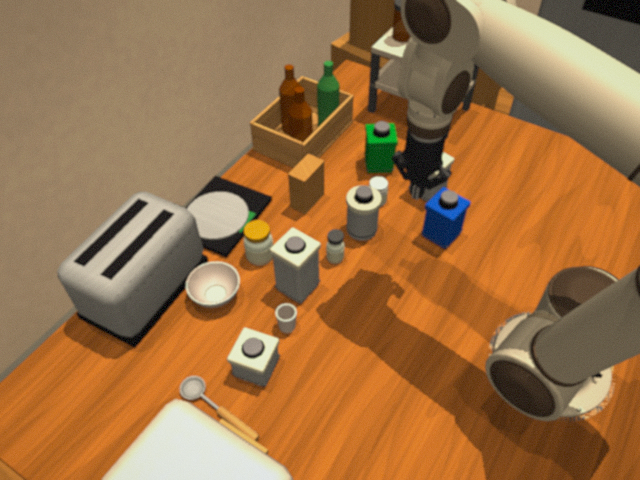

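The side view shows the short (253,347) and tall (295,244) buttons down and the round one (363,194) still up, with nothing moved. The gripper hides the middle canister here, but in the scene view its button measures 11 mm above the lid, which is fully down.

```bash
python3 -c "
from cell import *
print(close_job())"
```

```text
the job is handed in; nothing more can be done
None
```

I pressed the short, middle and tall canister buttons fully down in that order, at about 9 N or less; the round canister's button is still up, no canister moved measurably, and the job is handed in at about 16 s.

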